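Twist a jammed finial out of its jam chuck

TASK

One of the three jam chucks on the bench holds the turned finial with the square head. Grip it by that head and work it loose: while it is still in the chuck twist it about 20 degrees anticlockwise (seen from above), then back past its starting position to about 20 degrees clockwise of it, easing it up as you go, and pull it out. Stand it upright on its round tenon in the empty part of the plywood tray, without disturbing the finished finial already standing there, and let go.

Things in the scene. Friction and masses are not known exactly. Their poses are not given: they have to be found in the camera images.
- finial: light-wood finial to free, 107 mm tall, 90 g, jammed in its chuck. Origin: centre of its underside, 25 mm above the bench at the start; z up its axis. From z=0: round tenon dia 38 to z=32; bead dia 50 to 44; neck to 58; square head 30 x 30 mm, flats facing its x and y, z=58 to 98; button to 107. Grip the flats at z=80. Takes 15 to 25 N to pull straight, up to 0.5 N m to twist; pulls easier while twisted.
- finial_face (a point): middle of the head's flat that faces the finial's own +x: 15 mm from the axis, 78 mm above its underside; axes as the finial's. Anticlockwise twist moves it towards the chuck's +y.
- chuck: the jam chuck holding that finial, fixed: aluminium disc dia 88, dark-wood cup dia 72, rim 55 mm above the bench, bore dia 42, 30 mm deep, sprung fingers inside. Origin: centre of its underside, on the bench. At the start its axes are parallel to the finial's. Two like chucks, 100 mm away or more, hold a round mushroom knob and a slim skittle handle (tops to 150 mm), not wanted.
- tray_free (a point): middle of the empty part of the plywood tray, on its inner floor, 6 mm above the bench; axes are the tray's. Tray fixed, 170 (x) by 260 mm (y) outside, walls 6 mm thick, 26 mm high; its centre is 45 mm along +y from here. Stand the finial within 45 mm of this point in x and in y.
- mate: finished finial already standing in the tray, loose, about 125 mm along the tray's +y from the middle of the empty part; same shape and size as the other. Origin: centre of its underside. Leave it where it is.

How it is judged (in metres and radians):
On the way, in this order (a step that is already met when the one before it is completed fails the run):
1. the finial is twisted at least 10 degrees anticlockwise while at least 10 mm of it is still in the chuck (angle between the x axis of finial and the x axis of chuck, either way round above 0.175 rad and y of finial_face in the frame of chuck above 0.001 m and z of finial in the frame of chuck below 0.045 m and horizontal distance between finial and chuck below 0.006 m), for 0.05 s.
2. then it is twisted at least 10 degrees clockwise of its starting position, eased up at least 1.5 mm but still at least 10 mm in the chuck (angle between the x axis of finial and the x axis of chuck, either way round above 0.175 rad and y of finial_face in the frame of chuck below -0.001 m and z of finial in the frame of chuck between 0.0265 and 0.045 m and horizontal distance between finial and chuck below 0.006 m), for 0.05 s.
3. the finial is pulled clear of the chuck (z of finial in the frame of chuck above 0.056 m), for 0.05 s.
At the end, for the whole second after the job is handed in: The square-headed finial stands upright (within 10 degrees) on the floor of the tray, within 55 mm along x and y of the middle of its empty part, at rest and released; the finished finial still stands within 20 mm of where it was (x of finial in the frame of tray_free between -0.055 and 0.055 m and y of finial in the frame of tray_free between -0.055 and 0.055 m and z of finial in the frame of tray_free below 0.006 m and angle between each of finial, mate's own z axis and vertical below 0.17 rad and linear speed of finial below 0.03 m/s and contact force between finial and the fingers below 0.1 N and distance of mate from where it was at the start of the episode below 0.02 m); the robot touches nothing.
It fails at once if the finished finial in the tray is pushed more than 20 mm or knocked over (distance of mate from where it was at the start of the episode above 0.02 m or angle between mate's own z axis and vertical above 0.35 rad).
It also fails if it takes over 54 s, if anything falls off the work surface, if the arm or the gripper's body presses on something with over 40 N, if the wrist force passes 120 N, or if a joint passes its speed limit or range.

ROBOT

A 6-joint arm with a two-finger parallel gripper is mounted at the origin on the work surface. World frame = base frame: x ahead of the robot, y to its left, z up, the work surface at z = 0. Lengths are in m, angles in degrees, forces in N, time in s.
With the tool pointing down it reaches from about 0.325 to 0.85 m from the base axis. Payload 15.5 kg.
Tool frame: the origin (TCP) lies midway between the tips of the shut fingers; the grasp point (between the pads) lies 19 mm behind it (r.grasp_offset is the distance from the TCP to the grasp point, in m); z points along the fingers, y is the direction in which the jaws open and shut (so a half turn about z gives the same grasp; the last joint's range is limited). The gripper opens to 91 mm and grips with 3 to 60 N. Pads are 32 mm wide; open, the fingers measure 118 mm over their backs; the gripper's body (76 mm by 178 mm) begins 60 mm behind the grasp point.
Start: joints at [-80.3, 28.281, 77.091, -0, 74.628, -5.472], TCP at [0.164, -0.603, 0.214] pointing down, gripper open.
Joint ranges: [-166.48, 166.48], [-47.26, 123.95], [12.59, 153.08], [-70.14, 250.14], [6.76, 159.57], [-176.63, 176.63]. Speed limits (degrees/s): [108.29, 108.29, 147.25, 172.46, 172.46, 172.46].

INTERFACE

Orientations are given as a 3x3 rotation matrix whose columns are the frame's x, y, z axes.
In Python, from bench import sensors, eyes, r gives the robot as it stands.
- The arm moves only by the tool move_arm, never from a script. Its argument "plan" is a list of rows, each a list of 7 numbers: the opening in per cent of the stroke, from 0 (shut) to 100 (fully open), then the shift along the world's x, y, z in cm, then the turn, a rotation vector about the world's x, y, z in degrees. In form: [[claw, tx, ty, tz, wx, wy, wz], ...]. A call has exactly 5 rows; each row shifts and turns the commanded pose from where the row before left it; what a row does not reach is not made up. A row lasts 1/10 s, in which the tool goes at most 50 mm and 8.59 degrees, less where a joint would pass 70% of its speed; a pose out of reach is approached as far as the arm can. A call is refused whole if a number of a shift passes 5 or a number of a turn 8.59, either way. A call with a gripper value outside its range is refused whole. The fingers move at their own pace and stop on an object; the grip force is fixed at half the most. Time passes only in rows, so rows that do not move let the fingers close, or fill a call up. It gives the time, the measured TCP pose, the force and the opening at its end, in the units of the state.
- sensors.read_state(): the state, without advancing time (a new reading comes with each control period).
- eyes.get_image(name): name is "scene" or "side" or "wrist"; returns (picture, depth): 400x640x3 uint8, blue, green, red; 400x640 float32, m along the optical axis (not along the pixel's ray), 0 where there is no reading.
- eyes.calibration(name): a dict with "camera_matrix" (3x3 intrinsics, pixels), "position" and "orientation" of the camera in the world. Camera axes: x right, y down, z forward; pixel columns grow to the right and rows downward; lengths in m; the calibration is good to about 2 mm. The wrist camera is an equidistant fisheye: a pixel r from the principal point sees the ray r / f radians off the axis. A picture is of the moment at which its call begins: read the wrist's pose just before it. calibration takes no time and is no camera call; for the wrist camera it gives the pose at the moment of the call.
- r.hand_in(): hands the job in, once; it reports no verdict.
The state is a dict: "time": time; "joint_pos": joint angles; "qd": joint speeds; "joint_efforts": joint torques, N m; "eef_pos": TCP position; "tool_rot": TCP orientation; "contact_force": force on the tool from outside, world axes, zero at the start; "torque": the same for the moment, N m; "gripper_width": opening from 0.0 (shut) to 1.0 (fully open).
Only numpy, scipy, OpenCV 4.12 (cv2) and the standard library are available. Lean on these libraries where they do the work, as an engineer would, in place of code of your own. Each camera call takes 0.05 s, during which the arm holds its last target.

## Working session

There is one attempt and no reset: what is moved stays moved. The work goes in short steps, Python scripts to look and compute and a tool call to move; the robot and the scene stay as the last step left them, time stands still between calls to the robot, and variables do not carry over. Pictures are saved under pics/ and viewed, and the job is handed in when it is done.

Besides the shell and the picture viewer there is one more tool, called after "Request:" as name(argument=value, ...) on one line, values as JSON. move_arm: Moves the arm, as the interface text tells. Its arguments: {"type":"object","properties":{"plan":{"type":"array"}},"required":["plan"]}

```bash
mkdir -p pics; python3 - <<'E'
from bench import sensors, eyes, r
import cv2,numpy as np
for n in ["scene","side","wrist"]:
    c=eyes.calibration(n)
    p,d=eyes.get_image(n)
    cv2.imwrite(f"pics/{n}0.png",p); np.savez(f"{n}0.npz",p=p,d=d,K=c["camera_matrix"],t=c["position"],R=c["orientation"])
    print(n,np.round(c["camera_matrix"],1).tolist(),np.round(c["position"],3),np.round(c["orientation"],3).tolist())
print(sensors.read_state()); print(r.grasp_offset)
E
```

```text
scene [[395.8, 0.0, 314.7], [0.0, 395.8, 207.3], [0.0, 0.0, 1.0]] [ 1.085 -0.462  0.586] [[0.689, 0.407, -0.6], [0.725, -0.392, 0.566], [-0.004, -0.825, -0.565]]
side [[391.9, 0.0, 319.0], [0.0, 391.9, 203.1], [0.0, 0.0, 1.0]] [0.229 0.646 0.907] [[-0.897, -0.333, 0.292], [-0.443, 0.67, -0.596], [0.003, -0.663, -0.748]]
wrist [[309.7, 0.0, 315.0], [0.0, 309.7, 203.9], [0.0, 0.0, 1.0]] [ 0.235 -0.585  0.384] [[0.261, -0.932, -0.25], [-0.965, -0.253, -0.066], [-0.001, 0.259, -0.966]]
{'time': 0.15, 'joint_pos': array([-8.02995220e+01,  2.83060540e+01,  7.71184359e+01, -1.11106542e-03,
        7.46284853e+01, -5.47324941e+00]), 'qd': array([-0.11605517, -0.09940833, -0.05937583,  0.02923321, -0.00327913,
        0.00742446]), 'joint_efforts': array([-9.51639868e-05, -8.79197788e+01, -3.82049096e+01,  7.06018042e-02,
        5.01229113e-02, -6.90813908e-05]), 'eef_pos': array([ 0.16352364, -0.60292956,  0.21348551]), 'tool_rot': array([[ 9.65135276e-01,  2.61751539e-01, -1.74222558e-04],
       [ 2.61751587e-01, -9.65134852e-01,  9.08223486e-04],
       [ 6.95806320e-05, -9.22161557e-04, -9.99999572e-01]]), 'contact_force': array([ 0.42067874,  0.36837407, -0.27848806]), 'torque': array([-0.03440019,  0.01761025,  0.00032152]), 'gripper_width': 0.9992896001587293}
0.0188
```

View pics/scene0.png

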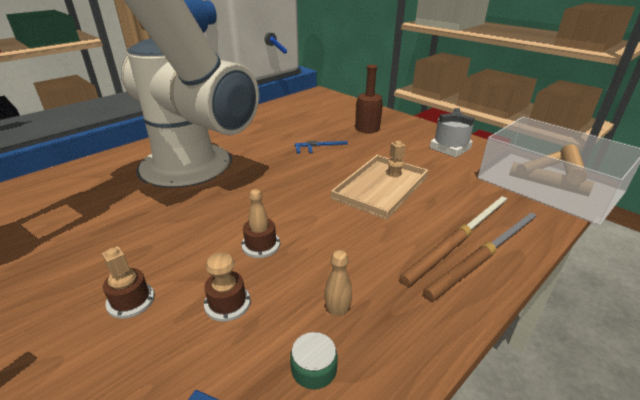

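View pics/side0.png

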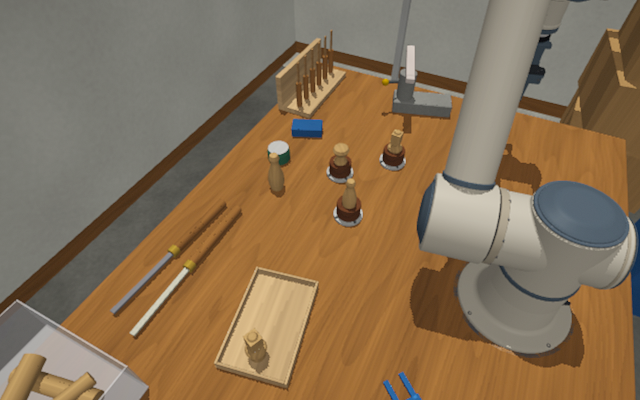

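View pics/wrist0.png

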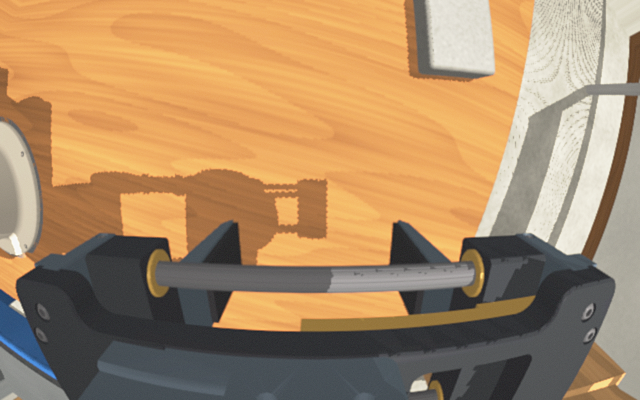

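The scene view shows the square-head finial in its chuck at about (120,275), which is (394,148) in the side view. The tray is at (380,185) with its mate at (397,158). Next I'll turn these into positions.

```bash
cat >h.py <<'E'
import numpy as np,cv2
def load(n):
    z=np.load(n); return z
def cloud(z):
    d=z["d"];K=z["K"];v,u=np.mgrid[0:400,0:640]
    P=np.stack([(u-K[0,2])/K[0,0]*d,(v-K[1,2])/K[1,1]*d,d],-1)
    W=P@z["R"].T+z["t"]; W[d<=0]=np.nan
    return W
E
python3 - <<'E'
from h import *
for n,box in [("scene0",(85,160,235,325)),("side0",(372,415,120,175))]:
    z=load(n+".npz");W=cloud(z)
    u0,u1,v0,v1=box
    Q=W[v0:v1,u0:u1].reshape(-1,3);Q=Q[~np.isnan(Q[:,0])]
    h=Q[(Q[:,2]>0.115)];print(n,"top",len(h),h.min(0).round(3),h.max(0).round(3),h.mean(0).round(4))
    for a,b in [(0.02,0.05),(.085,.12),(.05,.06)]:
        s=Q[(Q[:,2]>a)&(Q[:,2]<b)]
        # circle fit
        A=np.c_[2*s[:,:2],np.ones(len(s))];x=np.linalg.lstsq(A,(s[:,:2]**2).sum(1),rcond=None)[0]
        print(a,b,len(s),x[:2].round(4),"R",np.sqrt(x[2]+x[0]**2+x[1]**2).round(4))
    p=z["p"][v0:v1,u0:u1]; cv2.imwrite(f"pics/{n}_f.png",cv2.resize(p,None,fx=8,fy=8,interpolation=cv2.INTER_CUBIC)[:600,:800])
z=load("scene0.npz");W=cloud(z);
def cl(n,u0,u1,v0,v1): 
    z=load(n+".npz");Q=cloud(z)[v0:v1,u0:u1].reshape(-1,3);return Q[~np.isnan(Q[:,0])]
for n,b in [("scene0",(330,430,138,220)),("side0",(212,322,264,390))]:
    Q=cl(n,*b); rim=Q[(Q[:,2]>.020)&(Q[:,2]<.031)]
    m=Q[(Q[:,2]>.05)]; print(n,"mate",m.mean(0).round(4),m[:,2].max())
    r=cv2.minAreaRect((rim[:,:2]*1000).astype(np.float32));print(r, len(rim)); print(cv2.boxPoints(r).round(0).tolist())
E
```

```text
scene0 top 254 [ 0.432 -0.372  0.115] [ 0.465 -0.342  0.132] [ 0.4538 -0.3578  0.1236]
0.02 0.05 499 [ 0.4478 -0.3566] R 0.0352
0.085 0.12 315 [ 0.4486 -0.3568] R 0.0161
0.05 0.06 464 [ 0.4487 -0.3567] R 0.0297
side0 top 72 [ 0.429 -0.372  0.116] [ 0.458 -0.339  0.134] [ 0.4421 -0.352   0.1226]
0.02 0.05 149 [ 0.4427 -0.3556] R 0.0332
0.085 0.12 108 [ 0.4428 -0.3565] R 0.016
0.05 0.06 125 [ 0.4436 -0.3561] R 0.0294
scene0 mate [0.5104 0.399  0.082 ] 0.11456884645912069
((519.037353515625, 327.47015380859375), (171.79356384277344, 264.0787353515625), 10.994233131408691) 597
[[410.0, 441.0], [460.0, 181.0], [629.0, 214.0], [578.0, 473.0]]
side0 mate [0.4965 0.4103 0.0902] 0.11235267297897078
((514.45166015625, 327.3511657714844), (170.56504821777344, 261.208984375), 11.141839027404785) 960
[[406.0, 439.0], [456.0, 183.0], [623.0, 216.0], [573.0, 472.0]]
```

```bash
python3 - <<'E'
from h import *
z=load("scene0.npz");cv2.imwrite("pics/sc_t.png",cv2.resize(z["p"][130:220,325:435],None,fx=6,fy=6,interpolation=cv2.INTER_CUBIC))
E
python3 - <<'E'
from h import *
from scipy.optimize import least_squares
for n,(u0,u1,v0,v1) in [("scene0",(85,160,235,325)),("side0",(372,415,120,175))]:
    Q=cloud(load(n+".npz"))[v0:v1,u0:u1].reshape(-1,3);Q=Q[~np.isnan(Q[:,0])]
    s=Q[(Q[:,2]>.088)&(Q[:,2]<.119)][:,:2]
    def f(p,s=s):
        c,sn=np.cos(p[2]),np.sin(p[2]);d=s-p[:2]
        return np.abs(np.stack([d@[c,sn],d@[-sn,c]])).max(0)-.015
    best=min((least_squares(f,[*s.mean(0)+np.array(o),a],loss="soft_l1",f_scale=.001) for a in np.radians([0,22,45,67]) for o in [(0,0),(-.008,0),(.008,0),(0,.008),(0,-.008)]),key=lambda q:q.cost)
    print(n,best.x[:2].round(4),np.degrees(best.x[2])%90,np.sqrt(np.mean(best.fun**2)))
# neighbours
W=cloud(load("scene0.npz"))
for nm,(u0,u1,v0,v1) in dict(knob=(200,250,250,320),handle=(240,282,185,258)).items():
    Q=W[v0:v1,u0:u1].reshape(-1,3);Q=Q[Q[:,2]>.08];print(nm,Q.min(0).round(3),Q.max(0).round(3))
E
```

```text
scene0 [ 0.4471 -0.3565] 86.33760774273536 0.0009734847690165561
side0 [ 0.4437 -0.358 ] 85.44628107234551 0.0016201140552508633
knob [ 0.563 -0.25   0.08 ] [ 0.61 -0.2   0.12]
handle [ 0.477 -0.092  0.08 ] [ 0.509 -0.056  0.149]
```

View pics/scene0_f.png

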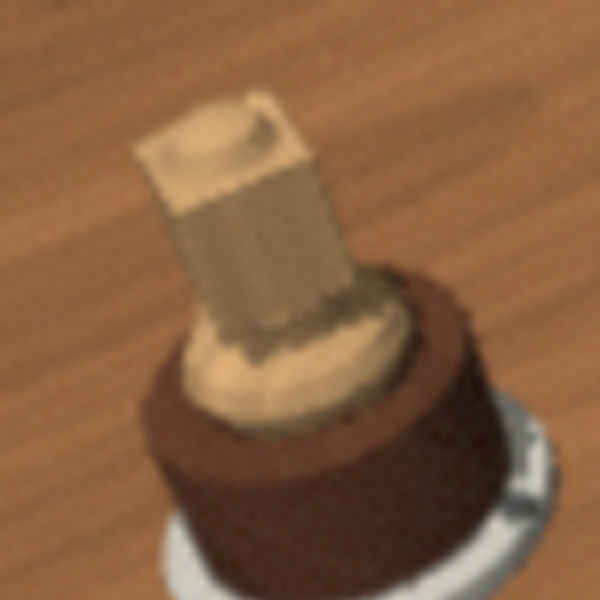

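View pics/sc_t.png

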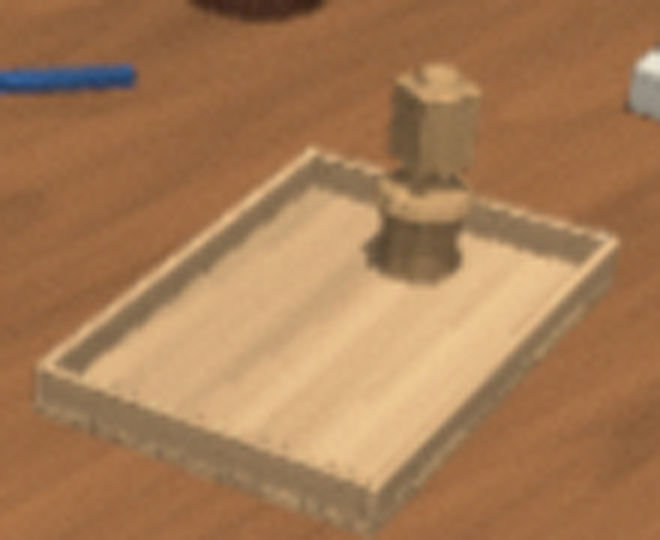

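```bash
python3 - <<'E'
from h import *
for n in ["scene0","side0"]:
    W=cloud(load(n+".npz")).reshape(-1,3)
    s=W[(W[:,2]>.14)&(W[:,0]>.1)&(W[:,0]<.75)&(W[:,1]>-.8)&(W[:,1]<.5)&(W[:,2]<.9)]
    k,c=np.unique(np.floor(s[:,:2]*10).astype(int),axis=0,return_counts=True)
    for a,b in zip(k,c):
        m=(np.floor(s[:,:2]*10).astype(int)==a).all(1)
        if b>5: print(n,a/10,b,s[m,2].min().round(2),s[m,2].max().round(2))
W=cloud(load("side0.npz"));print(W[105,420],W[60,410],W[30,405])
E
```

```text
scene0 [ 0.1 -0.1] 908 0.19 0.34
scene0 [ 0.2 -0.2] 890 0.4 0.49
scene0 [ 0.2 -0.1] 4825 0.19 0.49
scene0 [0.2 0. ] 2284 0.17 0.41
scene0 [0.2 0.1] 222 0.2 0.32
scene0 [ 0.4 -0.1] 71 0.14 0.15
side0 [ 0.1 -0.6] 1223 0.22 0.51
side0 [ 0.1 -0.4] 36 0.56 0.57
side0 [ 0.1 -0.2] 583 0.52 0.64
side0 [ 0.1 -0.1] 2007 0.31 0.59
side0 [0.1 0. ] 3340 0.21 0.42
side0 [0.1 0.1] 1272 0.2 0.31
side0 [ 0.2 -0.2] 1570 0.53 0.65
side0 [ 0.2 -0.1] 4948 0.29 0.62
side0 [0.2 0. ] 2665 0.18 0.43
side0 [0.2 0.1] 1077 0.2 0.32
side0 [ 0.4 -0.7] 52 0.14 0.2
side0 [ 0.4 -0.6] 87 0.17 0.2
side0 [ 0.4 -0.1] 44 0.14 0.15
side0 [ 0.5 -0.8] 98 0.19 0.2
side0 [ 0.5 -0.7] 140 0.14 0.2
[ 0.44386976 -0.65739085  0.0424557 ] [ 0.52051028 -0.69003281  0.19027145] [ 0.82507093 -1.78347076 -0.21109487]
```

Request:
move_arm(plan=[[100,2,3,0,0,0,-2],[100,2.8,3,0,0,0,-2],[100,2.8,3,0,0,0,-2],[100,2.8,3,0,0,0,-2],[100,2.8,3,0,0,0,-2]])

```text
time: 0.65
eef_pos: [0.2964, -0.4518, 0.2138]
tool_rot: [[0.996, 0.088, -0.0], [0.088, -0.996, 0.0], [0.0, -0.0, -1.0]]
contact_force: [-0.2, 0.4, 0.5]
gripper_width: 0.995
```

Request:
move_arm(plan=[[100,3,2,0,0,0,-2],[100,3,2,0,0,0,-2],[100,3,2,0,0,0,-2],[100,3,2,0,0,0,-2],[100,2,0.6,0,0,0,-1.2]])

```text
time: 1.15
eef_pos: [0.4372, -0.3651, 0.2138]
tool_rot: [[0.998, -0.07, -0.0], [-0.07, -0.998, 0.001], [-0.0, -0.001, -1.0]]
contact_force: [-0.5, -0.3, -0.3]
gripper_width: 1.003
```

```bash
python3 - <<'E'
from bench import sensors, eyes, r
import cv2,numpy as np
s=sensors.read_state();print(s["time"],s["eef_pos"],s["tool_rot"].round(3).tolist(),s["joint_pos"].round(1),s["contact_force"])
for n in ["wrist","side","scene"]:
    c=eyes.calibration(n)
    p,d=eyes.get_image(n)
    cv2.imwrite(f"pics/{n}1.png",p); np.savez(f"{n}1.npz",p=p,d=d,K=c["camera_matrix"],t=c["position"],R=c["orientation"])
    if n=="wrist": print(c)
print(sensors.read_state()["eef_pos"])
E
```

```text
1.15 [ 0.43716225 -0.36509932  0.21378545] [[0.998, -0.07, -0.0], [-0.07, -0.998, 0.001], [-0.0, -0.001, -1.0]] [-45.9  23.8  85.1   0.   71.1  48.1] [-0.52081459 -0.2600726  -0.29403423]
{'camera_matrix': array([[309.70691629,   0.        , 315.01974091],
       [  0.        , 309.70691629, 203.94706973],
       [  0.        ,   0.        ,   1.        ]]), 'position': array([ 0.51053486, -0.37105739,  0.38416652]), 'orientation': array([[-0.07054241, -0.96349998, -0.25824708],
       [-0.99750828,  0.06787658,  0.01923565],
       [-0.00100462,  0.25896053, -0.96588738]])}
[ 0.43628132 -0.36662103  0.2136418 ]
```

View pics/wrist1.png

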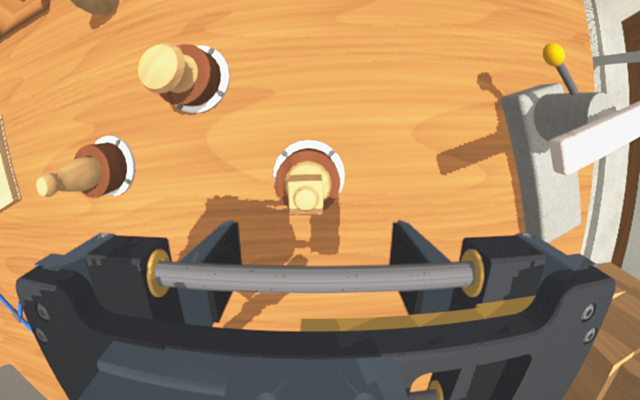

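The wrist view shows the square head at (307,193), roughly in line with the jaws. I'll back-project it through the fisheye model.

```bash
cat >>h.py <<'E'
from scipy.optimize import least_squares
def fcloud(z):
    d=z["d"];K=z["K"];v,u=np.mgrid[0:400,0:640]
    x=(u-K[0,2])/K[0,0];y=(v-K[1,2])/K[1,1];r=np.hypot(x,y)+1e-9
    t=np.tan(np.minimum(r,1.5))
    P=np.stack([x/r*t*d,y/r*t*d,d],-1)
    W=P@z["R"].T+z["t"]; W[d<=0]=np.nan
    return W
E
python3 - <<'E'
from h import *
z=load("wrist1.npz");W=fcloud(z)
cv2.imwrite("pics/w1z.png",cv2.resize(z["p"][130:230,260:360],None,fx=6,fy=6,interpolation=cv2.INTER_CUBIC))
Q=W[130:225,265:350].reshape(-1,3);Q=Q[~np.isnan(Q[:,0])]
t=Q[Q[:,2]>.117];print("top",len(t),t.mean(0).round(4),t[:,2].max())
s=Q[(Q[:,2]>.118)&(Q[:,2]<.127)];r=cv2.minAreaRect((s[:,:2]*1000).astype(np.float32));print("sq",r)
b=Q[(Q[:,2]>.128)];print("button",b[:,:2].mean(0),len(b))
s=Q[(Q[:,2]>.052)&(Q[:,2]<.058)];
for lo,hi in [(.052,.058),(.003,.02)]:
    s=Q[(Q[:,2]>lo)&(Q[:,2]<hi)];(c,R)=cv2.minEnclosingCircle((s[:,:2]*1000).astype(np.float32));print(lo,c,R,len(s))
for n in ["scene1","side1"]:
    pass
E
```

```text
top 1144 [ 0.4484 -0.3582  0.1251] 0.13223519706239434
sq ((447.1943359375, -357.4745788574219), (29.89824867248535, 29.45411491394043), 86.13593292236328)
button [ 0.44721215 -0.35816916] 337
0.052 (446.8946838378906, -357.9231872558594) 36.14768981933594 1343
0.003 (447.84002685546875, -358.0191955566406) 44.063926696777344 704
```

View pics/w1z.png

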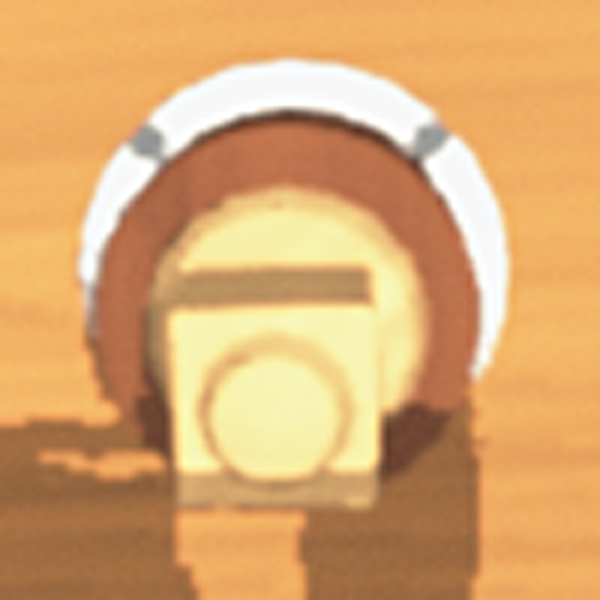

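The wrist measurement puts the head at (0.447,-0.358), and the jaws are already square to it. I'll descend.

Request:
move_arm(plan=[[100,1.1,0.9,0,0,0,0],[100,0,0,-2,0,0,0],[100,0,0,-3,0,0,0],[100,0,0,-3,0,0,0],[100,0,0,0,0,0,0]])

```text
time: 1.8
eef_pos: [0.4446, -0.3568, 0.1309]
tool_rot: [[0.997, -0.071, -0.004], [-0.071, -0.997, 0.004], [-0.005, -0.004, -1.0]]
contact_force: [-0.3, -0.3, 0.9]
gripper_width: 1.001
```

Request:
move_arm(plan=[[100,0,0,-2,0,0,0],[100,0,0,-2,0,0,0],[100,0,0,-0.7,0,0,0],[100,0,0,0,0,0,0],[100,0,0,0,0,0,0]])

```text
time: 2.3
eef_pos: [0.447, -0.3587, 0.0881]
tool_rot: [[0.998, -0.07, 0.001], [-0.07, -0.998, -0.001], [0.001, 0.001, -1.0]]
contact_force: [-0.2, -1.0, 0.8]
gripper_width: 1.0
```

```bash
python3 - <<'E'
from bench import sensors, eyes, r
import cv2,numpy as np
p,d=eyes.get_image("wrist");cv2.imwrite("pics/w2.png",p)
s=sensors.read_state();print(s["time"],s["eef_pos"],s["contact_force"],s["torque"],s["joint_pos"])
E
```

```text
2.35 [ 0.44704486 -0.35875557  0.08819619] [-0.45997791 -0.46904192  0.15200313] [ 0.05418461  0.00452305 -0.04093931] [-4.47166868e+01  3.27622292e+01  9.23641535e+01  2.33639465e-03
  5.47809179e+01  4.93182873e+01]
```

View pics/w2.png

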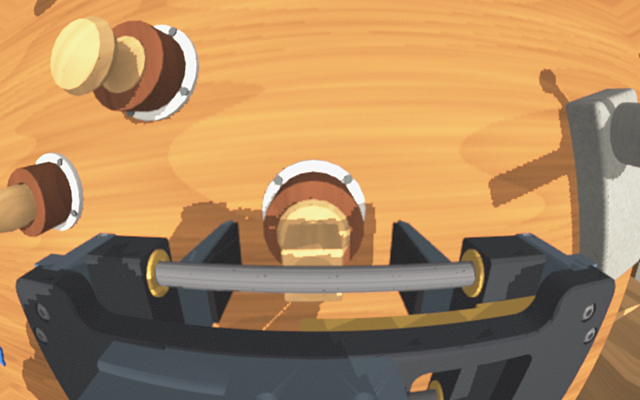

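The head sits centred between the fingers at about (315,270). I'll close the gripper.

Request:
move_arm(plan=[[100,0,0.05,-0.15,0,0,0],[60,0,0,0,0,0,0],[20,0,0,0,0,0,0],[0,0,0,0,0,0,0],[0,0,0,0,0,0,0]])

```text
time: 2.85
eef_pos: [0.4466, -0.3577, 0.0855]
tool_rot: [[0.998, -0.07, 0.0], [-0.07, -0.998, -0.0], [0.0, 0.0, -1.0]]
contact_force: [-0.3, 0.6, 0.3]
gripper_width: 0.681
```

Request:
move_arm(plan=[[0,0,0,0,0,0,0],[0,0,0,0,0,0,0],[0,0,0,0,0,0,0],[0,0,0,0,0,0,0],[0,0,0,0,0,0,0]])

```text
time: 3.35
eef_pos: [0.4465, -0.3577, 0.0854]
tool_rot: [[0.998, -0.07, -0.0], [-0.07, -0.998, 0.0], [-0.0, -0.0, -1.0]]
contact_force: [-0.4, -0.0, 1.0]
gripper_width: 0.332
```

Gripped: the opening is 30 mm. Now I'll twist anticlockwise.

Request:
move_arm(plan=[[0,0,0,0,0,0,3],[0,0,0,0,0,0,4],[0,0,0,0,0,0,4],[0,0,0,0,0,0,4],[0,0,0,0,0,0,4]])

```text
time: 3.85
eef_pos: [0.4464, -0.3577, 0.0854]
tool_rot: [[0.965, 0.261, -0.0], [0.261, -0.965, 0.0], [-0.0, -0.0, -1.0]]
contact_force: [-1.0, 0.4, 1.3]
gripper_width: 0.327
```

Request:
move_arm(plan=[[0,0,0,0,0,0,2],[0,0,0,0,0,0,0],[0,0,0,0,0,0,0],[0,0,0,0,0,0,0],[0,0,0,0,0,0,0]])

```text
time: 4.35
eef_pos: [0.4464, -0.3577, 0.0854]
tool_rot: [[0.957, 0.291, -0.0], [0.291, -0.957, 0.0], [-0.0, -0.0, -1.0]]
contact_force: [-1.9, 0.7, 2.6]
gripper_width: 0.33
```

```bash
python3 - <<'E'
from bench import sensors, eyes, r
import cv2,numpy as np
p,d=eyes.get_image("wrist");cv2.imwrite("pics/w3.png",cv2.resize(p[140:320,200:440],None,fx=3,fy=3))
p,d=eyes.get_image("side");cv2.imwrite("pics/s3.png",cv2.resize(p[100:200,330:450],None,fx=6,fy=6))
s=sensors.read_state();print(s["time"],s["eef_pos"],s["contact_force"],s["torque"],s["gripper_width"])
E
```

```text
4.45 [ 0.4464984  -0.3576781   0.08543266] [-2.08107076  0.80972839  2.59102824] [ 0.12936621  0.46198931 -0.00797371] 0.33141116793825903
```

View pics/w3.png

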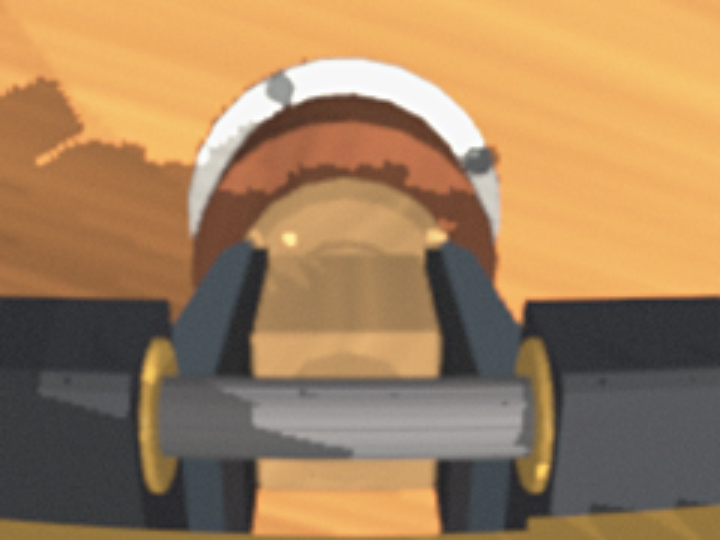

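View pics/s3.png

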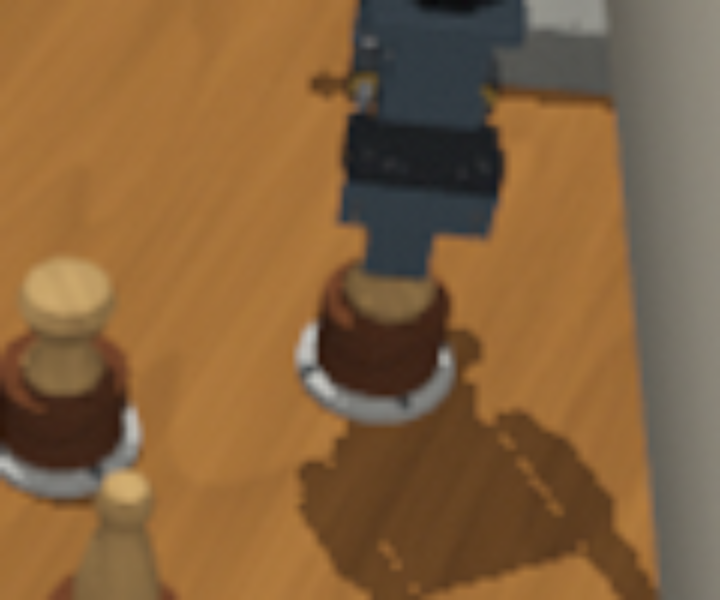

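The head turned with the jaws: it stays square to them, and the disc's notches have shifted. I'll now twist back about 41° clockwise, easing up.

Request:
move_arm(plan=[[0,0,0,0.05,0,0,-4],[0,0,0,0.05,0,0,-4],[0,0,0,0.1,0,0,-4],[0,0,0,0.1,0,0,-4],[0,0,0,0.1,0,0,-4]])

```text
time: 4.95
eef_pos: [0.4461, -0.3572, 0.0884]
tool_rot: [[0.998, -0.056, -0.001], [-0.056, -0.998, 0.001], [-0.001, -0.001, -1.0]]
contact_force: [0.3, -1.3, -16.8]
gripper_width: 0.327
```

Request:
move_arm(plan=[[0,0,0,0.1,0,0,-4],[0,0,0,0.1,0,0,-4],[0,0,0,0.1,0,0,-4],[0,0,0,0.1,0,0,-4],[0,0,0,0,0,0,-5]])

```text
time: 5.45
eef_pos: [0.4463, -0.3575, 0.0927]
tool_rot: [[0.912, -0.41, -0.001], [-0.41, -0.912, 0.001], [-0.001, -0.0, -1.0]]
contact_force: [-0.0, -1.1, -6.7]
gripper_width: 0.327
```

Request:
move_arm(plan=[[0,0,0,0,0,0,0],[0,0,0,0,0,0,0],[0,0,0,0,0,0,0],[0,0,0,0,0,0,0],[0,0,0,0,0,0,0]])

```text
time: 5.95
eef_pos: [0.4463, -0.3574, 0.093]
tool_rot: [[0.914, -0.406, -0.001], [-0.406, -0.914, 0.001], [-0.001, -0.0, -1.0]]
contact_force: [0.2, -1.2, -19.7]
gripper_width: 0.33
```

```bash
python3 - <<'E'
from bench import sensors, eyes, r
import cv2,numpy as np
p,d=eyes.get_image("wrist");cv2.imwrite("pics/w4.png",cv2.resize(p[140:320,200:440],None,fx=3,fy=3))
p,d=eyes.get_image("scene");cv2.imwrite("pics/sc4.png",cv2.resize(p[220:330,70:200],None,fx=5,fy=5))
s=sensors.read_state();print(s["time"],s["eef_pos"],s["contact_force"],s["torque"],s["gripper_width"])
E
```

```text
6.05 [ 0.44632041 -0.35743978  0.09310356] [  1.08745867  -0.72736491 -20.19176677] [-0.09180644 -0.12451833  0.09122608] 0.32791585694795683
```

View pics/w4.png

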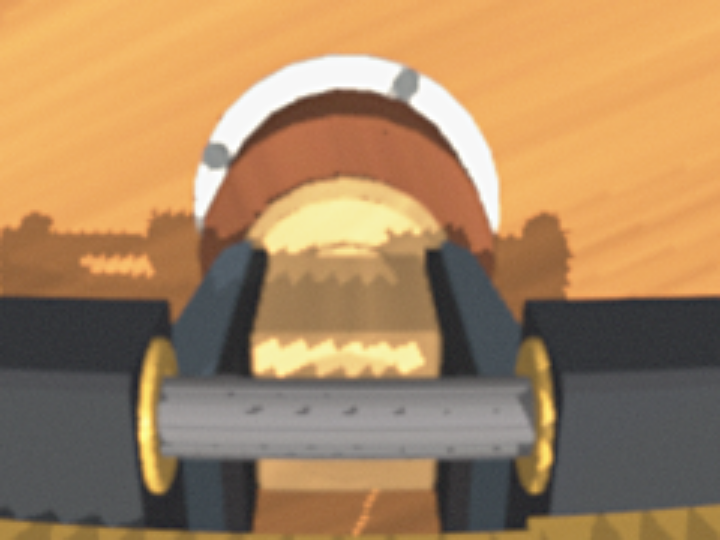

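View pics/sc4.png

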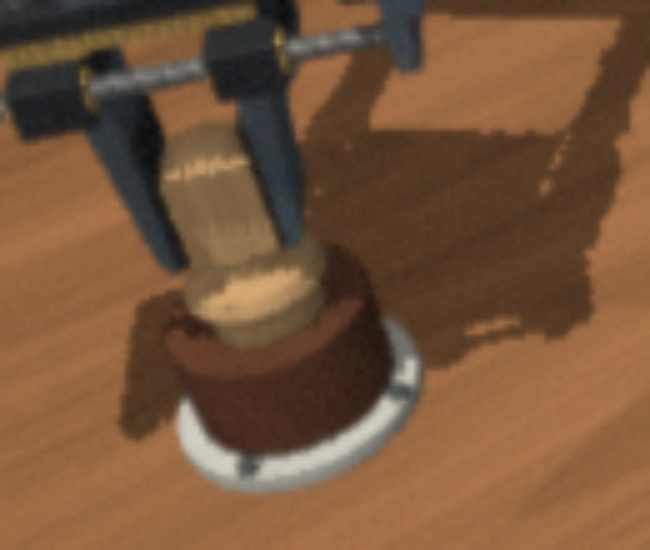

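The finial has come up 7.5 mm with the gripper, and its place in the jaws looks the same as before. It's now about 20° clockwise of its start. I'll pull it out.

Request:
move_arm(plan=[[0,0,0,0.3,0,0,0],[0,0,0,0.3,0,0,0],[0,0,0,0.3,0,0,0],[0,0,0,0.3,0,0,0],[0,0,0,0.3,0,0,0]])

```text
time: 6.55
eef_pos: [0.4465, -0.3576, 0.1087]
tool_rot: [[0.913, -0.407, -0.0], [-0.407, -0.913, 0.0], [-0.0, -0.0, -1.0]]
contact_force: [-0.8, -0.1, -21.8]
gripper_width: 0.325
```

Request:
move_arm(plan=[[0,0,0,0.4,0,0,0],[0,0,0,0.4,0,0,0],[0,0,0,0.5,0,0,0],[0,0,0,1,0,0,0],[0,0,0,1,0,0,0]])

```text
time: 7.05
eef_pos: [0.4469, -0.3581, 0.1429]
tool_rot: [[0.913, -0.407, 0.001], [-0.407, -0.913, -0.001], [0.001, 0.0, -1.0]]
contact_force: [-0.2, 0.3, -0.7]
gripper_width: 0.33
```

Request:
move_arm(plan=[[0,0,0,2,0,0,0],[0,0,0,3,0,0,0],[0,0,0,3,0,0,0],[0,0,0,2,0,0,0],[0,0,0,1,0,0,0]])

```text
time: 7.55
eef_pos: [0.4472, -0.3583, 0.2544]
tool_rot: [[0.913, -0.407, 0.003], [-0.407, -0.913, -0.003], [0.004, 0.001, -1.0]]
contact_force: [0.7, 0.5, -0.4]
gripper_width: 0.324
```

```bash
python3 - <<'E'
from bench import sensors, eyes, r
import cv2,numpy as np
for n in ["wrist","scene"]:
    p,d=eyes.get_image(n);cv2.imwrite(f"pics/{n}5.png",p)
s=sensors.read_state();print(s["time"],s["eef_pos"],s["contact_force"],s["tool_rot"].round(3).tolist(),s["gripper_width"],s["joint_pos"])
E
```

```text
7.65 [ 0.44704163 -0.35816905  0.2529887 ] [-1.13209683  0.3741788  -1.08599294] [[0.913, -0.407, 0.002], [-0.407, -0.913, -0.002], [0.003, 0.001, -1.0]] 0.32573771160789694 [-4.46739937e+01  2.19045358e+01  8.16429549e+01  2.93636930e-04
  7.62918191e+01  6.93514992e+01]
```

View pics/scene5.png

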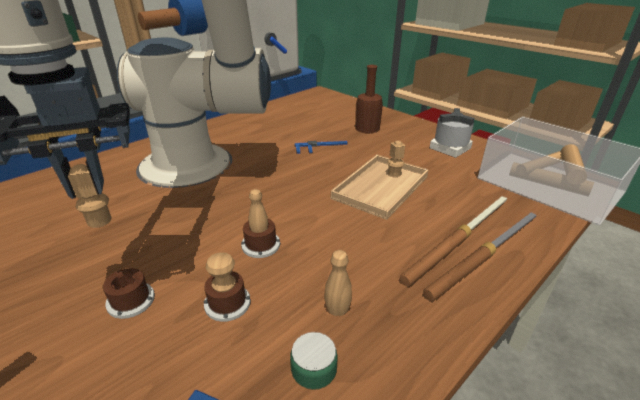

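The finial is out and held upright at (90,200), and its chuck is empty. I'll carry it to the tray, turning the jaws onto the tray's x so they open away from the mate.

Request:
move_arm(plan=[[0,0.2,1,0.2,0,0,3],[0,0.4,2,0.2,0,0,5],[0,0.4,3,0.2,0,0,6],[0,0.4,3.3,0.2,0,0,6],[0,0.4,3.3,0.2,0,0,6]])

```text
time: 8.15
eef_pos: [0.4641, -0.2303, 0.2603]
tool_rot: [[0.999, 0.038, -0.002], [0.038, -0.999, 0.001], [-0.002, -0.001, -1.0]]
contact_force: [-0.1, 0.6, -0.3]
gripper_width: 0.331
```

Request:
move_arm(plan=[[0,0.4,3.3,0,0,0,6],[0,0.4,3.3,0,0,0,6],[0,0.4,3.3,0,0,0,6],[0,0.4,3.3,0,0,0,6],[0,0.4,3.3,0,0,0,6]])

```text
time: 8.65
eef_pos: [0.484, -0.0653, 0.2603]
tool_rot: [[0.846, 0.533, -0.002], [0.533, -0.846, 0.0], [-0.001, -0.001, -1.0]]
contact_force: [1.1, -0.0, -1.8]
gripper_width: 0.329
```

Request:
move_arm(plan=[[0,0.4,3.3,0,0,0,6],[0,0.4,3.3,0,0,0,6],[0,0.4,3.3,0,0,0,6],[0,0.4,3.3,0,0,0,6],[0,0.4,3.3,0,0,0,6]])

```text
time: 9.15
eef_pos: [0.504, 0.0996, 0.2603]
tool_rot: [[0.466, 0.885, -0.002], [0.885, -0.466, -0.0], [-0.001, -0.002, -1.0]]
contact_force: [1.2, -0.3, -1.5]
gripper_width: 0.33
```

Request:
move_arm(plan=[[0,0.4,3.3,0,0,0,6],[0,0.4,3.3,0,0,0,6],[0,0.4,3.3,0,0,0,6],[0,0.4,3.3,0,0,0,6],[0,0.2,2,0,0,0,6]])

```text
time: 9.65
eef_pos: [0.5221, 0.2523, 0.26]
tool_rot: [[-0.04, 0.999, -0.002], [0.999, 0.04, -0.0], [-0.0, -0.002, -1.0]]
contact_force: [0.4, -0.1, -0.6]
gripper_width: 0.33
```

```bash
python3 - <<'E'
from bench import sensors, eyes, r
import cv2,numpy as np
for n in ["wrist","scene","side"]:
    c=eyes.calibration(n)
    p,d=eyes.get_image(n);cv2.imwrite(f"pics/{n}6.png",p);np.savez(f"{n}6.npz",p=p,d=d,K=c["camera_matrix"],t=c["position"],R=c["orientation"])
s=sensors.read_state();print(s["time"],s["eef_pos"],s["contact_force"],s["tool_rot"].round(3).tolist(),s["gripper_width"],s["joint_pos"])
from h import *
W=fcloud(load("wrist6.npz"));Q=W.reshape(-1,3);Q=Q[~np.isnan(Q[:,0])]
rim=Q[(Q[:,2]>.022)&(Q[:,2]<.03)&(Q[:,0]<.7)&(Q[:,0]>.35)&(Q[:,1]>.1)&(Q[:,1]<.5)]
print("rim",len(rim),cv2.minAreaRect((rim[:,:2]*1000).astype(np.float32)))
E
```

```text
9.8 [0.52195552 0.25095573 0.26005649] [-1.10487926 -1.66175737 -1.07214615] [[-0.036, 0.999, -0.002], [0.999, 0.036, -0.001], [-0.001, -0.002, -1.0]] 0.3278110499250539 [ 1.97723718e+01  2.22400265e+01  7.99295245e+01 -1.48038134e-03
  7.79460781e+01  1.77373716e+01]
rim 2501 ((517.177978515625, 327.32733154296875), (170.93209838867188, 261.32098388671875), 11.027677536010742)
```

View pics/wrist6.png

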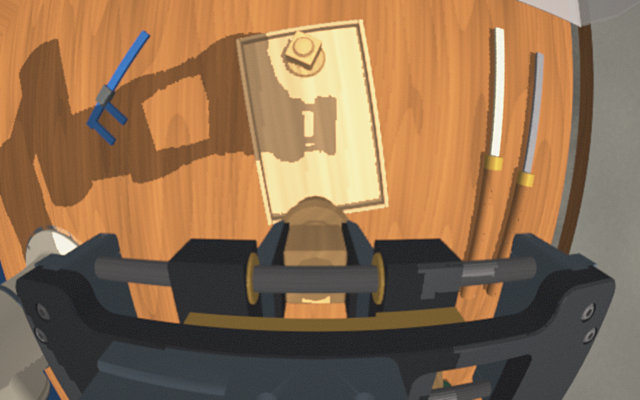

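View pics/scene6.png

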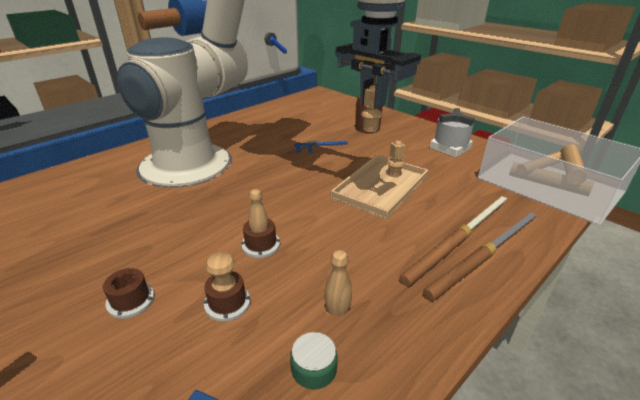

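The wrist view confirms the tray: its centre is (0.517,0.327) at 11°, which puts tray_free at (0.526,0.283). Before lowering, I'll check the underside height and tilt of the held finial.

```bash
python3 - <<'E'
from h import *
for n in ["scene6","side6"]:
    W=cloud(load(n+".npz")).reshape(-1,3)
    s=W[(abs(W[:,0]-.522)<.04)&(abs(W[:,1]-.251)<.04)&(W[:,2]>.15)&(W[:,2]<.25)]
    print(n,len(s),"zmin",np.sort(s[:,2])[:5].round(4) if len(s) else None)
    for a in np.arange(.19,.25,.008):
        q=s[(s[:,2]>=a)&(s[:,2]<a+.008)]
        if len(q)>10:
            A=np.c_[2*q[:,:2],np.ones(len(q))];x=np.linalg.lstsq(A,(q[:,:2]**2).sum(1),rcond=None)[0]
            print(a.round(3),len(q),x[:2].round(4),np.sqrt(x[2]+x[0]**2+x[1]**2).round(4))
E
```

```text
scene6 360 zmin [0.2002 0.2003 0.2006 0.201  0.2013]
0.198 34 [0.5239 0.2539] 0.0183
0.206 49 [0.5245 0.2529] 0.0177
0.214 52 [0.5241 0.253 ] 0.0176
0.222 49 [0.5242 0.2527] 0.0176
0.23 43 [0.5248 0.2522] 0.0211
0.238 104 [0.5252 0.2515] 0.0193
0.246 29 [0.5258 0.2513] 0.0113
side6 312 zmin [0.1978 0.1996 0.2004 0.2005 0.2006]
0.198 26 [0.52   0.2515] 0.0183
0.206 39 [0.5203 0.2516] 0.0183
0.214 35 [0.5197 0.2526] 0.0175
0.222 14 [0.5209 0.2508] 0.0193
0.23 32 [0.5207 0.2509] 0.0241
0.238 151 [0.5194 0.2523] 0.0194
0.246 14 [0.5189 0.2555] 0.0096
```

Request:
move_arm(plan=[[0,0.1,0.8,0,0,0,3],[0,0.1,0.8,0,0,0,3],[0,0.1,0.8,0,0,0,3],[0,0.1,0.8,0,0,0,0],[0,0,0,0,0,0,0]])

```text
time: 10.3
eef_pos: [0.5265, 0.2822, 0.261]
tool_rot: [[-0.188, 0.982, -0.001], [0.982, 0.188, -0.0], [-0.0, -0.001, -1.0]]
contact_force: [0.7, -0.7, -1.2]
gripper_width: 0.324
```

There's no slip: the underside is 61 mm below the TCP, and the finial is upright. Contact should come at TCP z of about 0.067.

Request:
move_arm(plan=[[0,0,0,-2,0,0,0],[0,0,0,-4,0,0,0],[0,0,0,-4,0,0,0],[0,0,0,-4,0,0,0],[0,0,0,-2,0,0,0]])

```text
time: 10.8
eef_pos: [0.5249, 0.2809, 0.0982]
tool_rot: [[-0.188, 0.982, -0.004], [0.982, 0.188, -0.002], [-0.001, -0.004, -1.0]]
contact_force: [-0.4, -0.1, -0.4]
gripper_width: 0.328
```

Request:
move_arm(plan=[[0,0,0,-1.5,0,0,0],[0,0,0,-1,0,0,0],[0,0,0,-0.4,0,0,0],[0,0,0,0,0,0,0],[0,0,0,0,0,0,0]])

```text
time: 11.3
eef_pos: [0.527, 0.2824, 0.0732]
tool_rot: [[-0.19, 0.982, 0.001], [0.982, 0.19, 0.0], [0.0, 0.001, -1.0]]
contact_force: [0.3, 0.0, -0.5]
gripper_width: 0.328
```

Request:
move_arm(plan=[[0,0,0,-0.2,0,0,0],[0,0,0,-0.1,0,0,0],[0,0,0,-0.1,0,0,0],[0,0,0,0,0,0,0],[0,0,0,0,0,0,0]])

```text
time: 11.8
eef_pos: [0.5266, 0.2823, 0.0684]
tool_rot: [[-0.19, 0.982, -0.0], [0.982, 0.19, -0.0], [-0.0, -0.0, -1.0]]
contact_force: [-0.6, 0.4, -1.0]
gripper_width: 0.331
```

Request:
move_arm(plan=[[0,0,0,-0.05,0,0,0],[0,0,0,-0.05,0,0,0],[0,0,0,0,0,0,0],[0,0,0,0,0,0,0],[0,0,0,0,0,0,0]])

```text
time: 12.3
eef_pos: [0.5266, 0.2823, 0.0674]
tool_rot: [[-0.19, 0.982, -0.0], [0.982, 0.19, -0.0], [-0.0, -0.0, -1.0]]
contact_force: [0.0, 0.2, -0.5]
gripper_width: 0.327
```

Request:
move_arm(plan=[[0,0,0,-0.05,0,0,0],[0,0,0,-0.03,0,0,0],[0,0,0,0,0,0,0],[0,0,0,0,0,0,0],[0,0,0,0,0,0,0]])

```text
time: 12.8
eef_pos: [0.5266, 0.2823, 0.0666]
tool_rot: [[-0.19, 0.982, -0.0], [0.982, 0.19, 0.0], [0.0, -0.0, -1.0]]
contact_force: [0.9, -0.6, -1.2]
gripper_width: 0.326
```

Request:
move_arm(plan=[[0,0,0,-0.05,0,0,0],[0,0,0,-0.05,0,0,0],[0,0,0,0,0,0,0],[0,0,0,0,0,0,0],[0,0,0,0,0,0,0]])

```text
time: 13.3
eef_pos: [0.5266, 0.2823, 0.0664]
tool_rot: [[-0.19, 0.982, 0.0], [0.982, 0.19, 0.0], [0.0, 0.001, -1.0]]
contact_force: [-3.6, -1.1, 12.8]
gripper_width: 0.328
```

It touched down with 12.8 N. I'll release.

Request:
move_arm(plan=[[36,0,0,0.05,0,0,0],[42,0,0,0,0,0,0],[55,0,0,0,0,0,0],[70,0,0,0,0,0,0],[75,0,0,0,0,0,0]])

```text
time: 13.8
eef_pos: [0.5266, 0.2823, 0.066]
tool_rot: [[-0.19, 0.982, -0.0], [0.982, 0.19, -0.0], [-0.0, -0.0, -1.0]]
contact_force: [-0.4, -0.1, 0.6]
gripper_width: 0.65
```

Request:
move_arm(plan=[[75,0,0,0,0,0,0],[75,0,0,0,0,0,0],[75,0,0,0,0,0,0],[75,0,0,0,0,0,0],[75,0,0,0,0,0,0]])

```text
time: 14.3
eef_pos: [0.5266, 0.2823, 0.0661]
tool_rot: [[-0.19, 0.982, 0.0], [0.982, 0.19, 0.0], [0.0, 0.0, -1.0]]
contact_force: [0.6, -1.0, 0.2]
gripper_width: 0.75
```

```bash
python3 - <<'E'
from bench import sensors, eyes, r
import cv2,numpy as np
p,d=eyes.get_image("wrist");cv2.imwrite("pics/w7.png",p)
p,d=eyes.get_image("scene");cv2.imwrite("pics/sc7.png",cv2.resize(p[90:220,310:450],None,fx=4,fy=4))
s=sensors.read_state();print(s["time"],s["eef_pos"],s["contact_force"],s["gripper_width"])
E
```

```text
14.4 [0.52656759 0.28229087 0.066115  ] [0.16023683 0.76241516 0.26750886] 0.7521992210322135
```

View pics/w7.png

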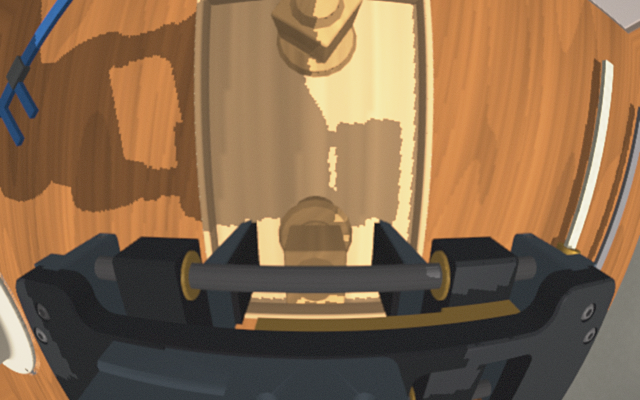

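View pics/sc7.png

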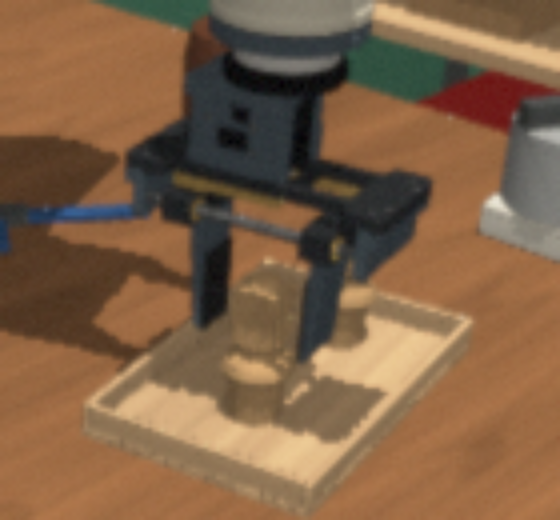

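The finial stands in the tray at (316,235) in the wrist view, clear of both fingers. I'll retreat straight up.

Request:
move_arm(plan=[[75,0,0,1,0,0,0],[75,0,0,2,0,0,0],[75,0,0,3,0,0,0],[75,0,0,4,0,0,0],[75,0,0,4,0,0,0]])

```text
time: 14.9
eef_pos: [0.5262, 0.2822, 0.2082]
tool_rot: [[-0.19, 0.982, -0.0], [0.982, 0.19, -0.0], [-0.0, -0.0, -1.0]]
contact_force: [0.4, 0.7, -0.8]
gripper_width: 0.75
```

Request:
move_arm(plan=[[75,0,0,3,0,0,0],[75,-1,-3,0,0,0,0],[75,-1,-4,0,0,0,0],[75,0,-3,0,0,0,0],[75,0,0,0,0,0,0]])

```text
time: 15.4
eef_pos: [0.5062, 0.1794, 0.2371]
tool_rot: [[-0.188, 0.982, 0.001], [0.982, 0.188, -0.001], [-0.001, 0.0, -1.0]]
contact_force: [0.0, 0.9, -0.1]
gripper_width: 0.75
```

```bash
python3 - <<'E'
from bench import sensors, eyes, r
import cv2,numpy as np
from h import *
for n in ["wrist","scene","side"]:
    c=eyes.calibration(n)
    p,d=eyes.get_image(n);np.savez(f"{n}8.npz",p=p,d=d,K=c["camera_matrix"],t=c["position"],R=c["orientation"]);cv2.imwrite(f"pics/{n}8.png",p)
s=sensors.read_state();print(s["time"],s["eef_pos"],s["contact_force"])
f=np.array([.5258,.2831]);a=np.radians(11);X=np.array([np.cos(a),np.sin(a)]);Y=np.array([-X[1],X[0]])
def fit(W,c):
    for lo,hi in [(.012,.034),(.066,.1)]:
        q=W[(np.hypot(*(W[:,:2]-c).T)<.035)&(W[:,2]>lo)&(W[:,2]<hi)]
        if len(q)<15: continue
        A=np.c_[2*q[:,:2],np.ones(len(q))];x=np.linalg.lstsq(A,(q[:,:2]**2).sum(1),rcond=None)[0]
        print("   ",lo,len(q),x[:2].round(4),"tray",(X@(x[:2]-f)).round(4),(Y@(x[:2]-f)).round(4))
    q=W[(np.hypot(*(W[:,:2]-c).T)<.035)];print("    top",np.nanmax(q[:,2]))
for n,fn in [("scene0",cloud),("side0",cloud),("scene8",cloud),("side8",cloud),("wrist8",fcloud)]:
    W=fn(load(n+".npz")).reshape(-1,3);W=W[~np.isnan(W[:,0])]
    if n[-1]=="8": print(n,"finial");fit(W,f)
    print(n,"mate");fit(W,f+.125*Y)
E
```

```text
15.55 [0.50676162 0.18255756 0.23669212] [-0.37270776 -0.09422622 -0.95396737]
scene0 mate
    0.012 89 [0.5058 0.4057] tray 0.0037 0.1241
    0.066 153 [0.5058 0.4059] tray 0.0038 0.1244
    top 0.11456884645912069
side0 mate
    0.012 33 [0.5006 0.4067] tray -0.0012 0.1261
    0.066 123 [0.501  0.4067] tray -0.0008 0.1261
    top 0.11235267297897078
scene8 finial
    0.012 102 [0.5297 0.28  ] tray 0.0032 -0.0037
    0.066 178 [0.5291 0.2814] tray 0.003 -0.0023
    top 0.11335739591500477
scene8 mate
    0.012 91 [0.5064 0.4045] tray 0.0041 0.1229
    0.066 156 [0.5052 0.4062] tray 0.0033 0.1247
    top 0.1124227522192765
side8 finial
    0.012 47 [0.5244 0.2817] tray -0.0016 -0.0011
    0.066 131 [0.5247 0.2815] tray -0.0014 -0.0014
    top 0.6402445337712337
side8 mate
    0.012 30 [0.5007 0.4069] tray -0.001 0.1263
    0.066 116 [0.5009 0.4065] tray -0.0009 0.1258
    top 0.11227833632798934
wrist8 finial
    0.066 88 [0.5262 0.28  ] tray -0.0002 -0.0031
    top 0.11347455094964887
wrist8 mate
    0.012 73 [0.5037 0.4041] tray 0.0014 0.123
    0.066 158 [0.5062 0.3981] tray 0.0027 0.1166
    top 0.1010031892296625
```

View pics/scene8.png

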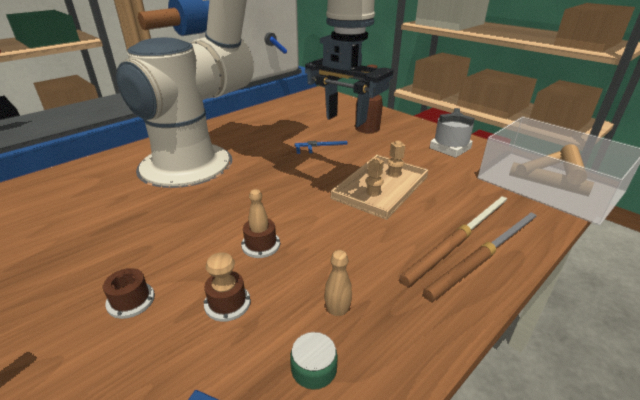

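View pics/wrist8.png

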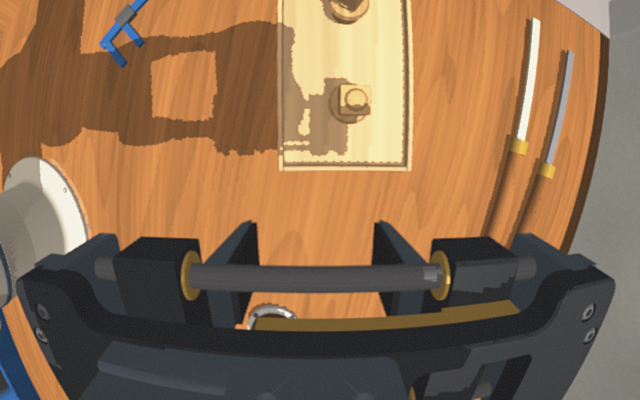

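Both finials stand upright, the arm is clear of everything and the mate hasn't moved. I'll hand it in.

```bash
python3 -c "
from bench import r
print(r.hand_in())"
```

```text
the job is handed in; nothing more can be done
None
```

The square-headed finial is out of its chuck and standing upright, released, in the empty part of the tray. I handed the job in at about 15.6 s of the 54 s allowed; it reports no verdict.

- **Working loose:** I gripped the head, twisted it about 21° anticlockwise, then back to about 20° clockwise of its start while easing it up about 7.5 mm. It then pulled out with about 22 N at the wrist, and there was no slip in the jaws.
- **Placing:** it touched down with about 13 N. I opened the gripper clear of the head and backed straight up.
- **Finial at the end:** it is about 4 mm or less from the middle of the empty part. Its top is at about 113 mm, which matches standing on the tray floor.
- **Finished finial:** it moved no more than about 2 mm between the first and last pictures, which is within the measurement noise.
- **Disagreements:** the scene and side cameras differ by about 5 mm in x, and the wrist camera, which I trusted, lies between them. The wrist camera's last reading of the finished finial's head was 8 mm off because the frame cut it off. The side view's top reading for the placed finial (0.64 m) was probably the arm in the way, so I ignored both.

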